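# Start the tension screw of a scroll saw

### The job

The scroll saw's blade-tension screw has been put back loose in the boss at the rear of the upper arm, and its thread has not caught yet. Swing the tension lever on the arm up until it stands straight upright, the slack position, and let go of it; then take the screw's wing head, turn it backward (anticlockwise seen from above) until you feel it drop off the end of the thread by one pitch, turn it forward (clockwise) one full turn, and finish while still gripping the wing head, holding the started screw still. Do not pull the screw up out of the boss, and leave the things on the bench and on the saw's table where they are.

Things in the scene. Friction and masses are not known exactly. Their poses are not given: they have to be found in the camera images.
- saw: green bench scroll saw, fixed, its upper arm 38 wide with its top 235 above the bench. Origin under the middle of its base; x axis across the saw, pointing away from the robot at yaw 0 (it stands turned up to 15 degrees), y axis along it from front (blade, work table) to rear (motor, tension screw), z up. Work table 280 along y by 200 along x, its top 134 above the bench
- lever_pivot (a point): hinge of the tension lever, on the upper arm, 290 from the screw's axis towards the front, 259 above the bench. The hinge axis runs along the saw's x axis; the lever swings in the upright plane along the saw's y axis. Its frame is that of the saw
- lever_knob (a point): centre of the black ball, diameter 22, on the end of the tension lever, 70 from the pivot. The bar between is steel, 10 wide and 8 thick. The ball is free all round and can be pinched from above with the fingers on either side of it along the saw's x axis
- tension_lever (a joint): angle of the lever, rad: 0 lies level, pointing to the front of the saw (-y of the saw); it grows as the lever rises; pi/2 is straight upright; 2.3 is its stop, leaning to the rear. Stiff: about 2 to 3 N at the ball moves it and it stays where it is left. It starts leaning to the front, between 0.2 and 0.8
- boss_top (a point): centre of the top face of the threaded steel boss (diameter 36) at the rear end of the upper arm, on the screw's axis, 245 above the bench. Inside, the screw's first thread rests on the boss's: turned backward the screw rides up by 4 mm a turn (it must be allowed to rise) and after 0.4 to 2.5 rad reaches the thread's end, where it drops 4 mm
- tension_screw: steel tension screw upright in the boss, 0.18 to 0.29 kg: 16 mm shaft with a coarse right-hand thread (pitch 4), on top a flat wing head, 56 wide along its own x, 16 thick along its own y with flat parallel sides, 34 high; the shaft below is no thicker than that. It drops by its own weight if the hand lets it; a firm grip feels its support vanish and must follow it down
- screw_head (a point): centre of the wing head (half-way up, on the screw's axis), about 288 above the bench at the start and 43 above the boss's top; its frame turns with the screw: x along the wing, y through its 16 mm thickness, z up
- screw_turn (a joint): turn of the screw, rad, from an arbitrary mark: grows clockwise seen from above (forward, screwing in), falls anticlockwise (backward). It may go round any number of times and turns easily (0.02 N m)
- screw_depth (a joint): how far the screw has sunk, m, growing downward; 0 is its height at the thread's very end, 0.0002 to 0.0016 at the start. Guided upright, free to rise up to 30 mm until the thread has caught. Right after the drop 0.004; turned forward from there it catches and sinks 4 mm a turn, to 0.008 after one turn; its stop is at 0.014
- toy_horse: finished pine toy horse standing on its four legs, 22 thick, about 115 long and 100 high; origin under its middle. To be left alone
- toy_blank: flat pine blank 110 x 75 x 20, lying on the saw's work table; origin under its middle. To be left alone
- try_square: small try square lying flat on the saw's work table: dark wood stock 14 x 70 x 14, thin steel blade 90 long; origin under the stock. To be left alone
- glue_bottle: white glue bottle, diameter 48, 130 high, standing; origin under its middle. To be left alone
- blade_tube: clear tube of saw blades with grey ends, diameter 26, 168 high, standing; origin under its middle. To be left alone
- bench_brush: bench brush lying flat; origin under its middle. To be left alone
- offcut: pine offcut 95 x 45 x 24 lying flat; origin under its middle. To be left alone
- pencil_pot: grey metal pot, diameter 72, 95 high, standing; origin under its middle. To be left alone

How it is judged:
By the outcome, as a careful person would: the job done as asked, in the order asked, and still so for the second after the job is handed in, while the arm keeps its last pose, push and grip.
It also fails if it takes over 72 s, if anything falls off the work surface, if the arm or the gripper's body presses on something with over 40 N, if the wrist force passes 120 N, or if a joint passes its speed limit or range.

### The arm

A 7-joint arm with a two-finger parallel gripper is mounted at the origin on the work surface. World frame = base frame: x ahead of the robot, y to its left, z up, the work surface at z = 0. Lengths are in m, angles in rad, forces in N, time in s.
With the tool pointing down it reaches from about 0.4 to 0.875 m from the base axis. Payload 19.3 kg.
Tool frame: the origin (TCP) lies between the finger pads; the fingertips stand 17 mm ahead of it and the grasp point (between the pads) lies 2 mm behind it (bot.finger_overhang is the distance from the TCP to the fingertips, in m); z points along the fingers, y is the line along which they close (so a half turn about z gives the same grasp; the last joint's range is limited). The gripper opens to 85 mm and grips with 20 to 120 N. Pads are 22 mm wide; open, the fingers measure 114 mm over their backs; the gripper's body (76 mm by 85 mm) begins 54 mm behind the grasp point. The pads swing forward as they close: fully open they stand 13 mm farther back than shut.
Start: joints at [-1.381, 0.521, -0.036, 1.599, 0.021, 1.021, -0.113], TCP at [0.161, 0.604, 0.248] pointing down, gripper open.
Joint ranges: [-2.91, 2.91], [-0.3, 2.13], [-1.5, 1.42], [0.17, 2.43], [-1.26, 4.41], [0.16, 1.93], [-2.52, 2.52]. Speed limits (rad/s): [1.89, 1.89, 2.39, 2.39, 3.01, 3.01, 3.01].

### API

Orientations are given as [roll, pitch, yaw] about the fixed x, y, z axes, in that order (R = Rz(yaw) Ry(pitch) Rx(roll)).
In Python, from workcell import observe, grab_frame, bot gives the robot as it stands.
- The arm moves only by the shell command python3 -m crank 'ROWS' [FORCE]. ROWS is a JSON object of lists of equal length, an entry for each row: "linear": the shift along the world's x, y, z each as a share of 0.25 m, from -1 to 1, a list of three; "delta_rot": the turn, a rotation vector about the world's x, y, z each as a share of 30 degrees, from -1 to 1, a list of three; "fingers": the opening, from -1 (shut) to 1 (fully open). In form: {"linear": [[dx, dy, dz], ...], "delta_rot": [[rx, ry, rz], ...], "fingers": [fingers, ...]}. A call has 1 to 5 rows; each row is the pose to reach, as a shift and turn from the pose commanded when the call began; what a row does not reach only later rows make up. A row lasts 1/10 s, in which the tool goes at most 50 mm and 8.59 degrees, less where a joint would pass 70% of its speed; a pose out of reach is approached as far as the arm can. A call with a number of a shift or a turn outside -1 to 1 is refused whole. A call with a gripper value outside its range is refused whole. The fingers move at their own pace and stop on an object; FORCE is the grip in N (left out, the last holds). Time passes only in rows, so rows that repeat a pose let the fingers close. It gives the time, the measured TCP pose, the force, the opening and the grip force at its end, in the units of the state.
- observe(): the state, without advancing time (a new reading comes with each control period).
- grab_frame(name): name is "side" or "top"; returns a dict with "image" (384x512x3 uint8, red, green, blue), "mtx" (3x3 intrinsics, pixels), "xyz" and "orientation" of the camera in the world. Camera axes: x right, y down, z forward; pixel columns grow to the right and rows downward; lengths in m; the calibration is good to about 2 mm. A picture is of the moment at which its call begins. There is no depth.
- bot.job_done(): hands the job in; it is judged then, once.
The state is a dict: "clock": time; "qpos": joint angles; "qd": joint speeds; "joint_efforts": joint torques, N m; "position": TCP position; "tool_rot": TCP orientation; "force": force on the tool from outside, world axes, zero at the start; "moment": the same for the moment, N m; "grip_width": finger opening in m; "finger_force": force on a finger pad.
Only numpy, scipy, OpenCV 4.12 (cv2) and the standard library are available. Lean on these libraries where they do the work, as an engineer would, in place of code of your own. Each camera call takes 0.05 s, during which the arm holds its last target. There are 200 camera calls.

## Working session

There is one attempt and no reset: what is moved stays moved. The work goes in short steps, Python scripts to look and compute and a shell command to move; the robot and the scene stay as the last step left them, time stands still between calls to the robot, and variables do not carry over. Pictures are saved under pics/ and viewed, at most 10 in all, crops included, and the job is handed in when it is done.

```bash
ls; mkdir -p pics
python3 - <<'E'
from workcell import observe, grab_frame, bot
import cv2,numpy as np
for n in("side","top"):
    f=grab_frame(n); cv2.imwrite(f"pics/{n}0.png",f["image"][:,:,::-1]); print(n,f["mtx"],f["xyz"],f["orientation"])
print(observe())
E
```

```text
pics
side [[367.73460052   0.         254.24186788]
 [  0.         367.73460052 190.55809606]
 [  0.           0.           1.        ]] [0.33046243 0.71536126 0.89933603] [-2.3111234  -0.01798961 -2.80034647]
top [[376.53338734   0.         262.57457722]
 [  0.         376.53338734 199.32963113]
 [  0.           0.           1.        ]] [ 0.46655678 -0.02603501  1.44463473] [-3.04395186  0.00671212 -1.58701746]
{'clock': 0.1, 'qpos': array([-1.3811808 ,  0.52195268, -0.03634297,  1.59992527,  0.02120499,
        1.02110972, -0.11281254]), 'qd': array([-0.00051928, -0.00199393, -0.00096422, -0.00159544, -0.00027269,
        0.00120407, -0.00119236]), 'joint_efforts': array([ 3.23657150e-03, -9.28471899e+01,  1.98423743e+00, -3.70533729e+01,
        1.81976164e-02,  5.27855416e-03,  8.85252371e-05]), 'position': array([0.16051652, 0.60375002, 0.2477934 ]), 'tool_rot': array([-3.14058499e+00,  6.68914830e-05,  2.88176926e+00]), 'force': array([-0.08711553, -0.5577762 ,  0.11720435]), 'moment': array([ 0.01332383, -0.00745566, -0.00316236]), 'finger_force': 0.0, 'grip_width': 0.08525809162281384}
```

View pics/side0.png

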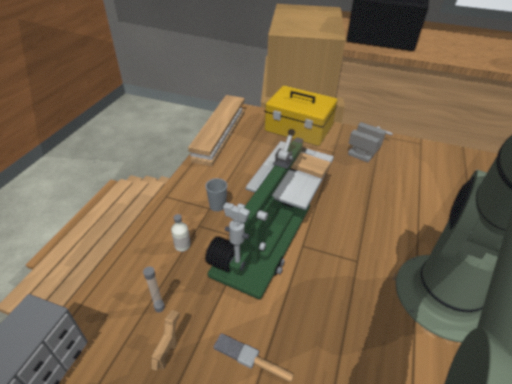

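View pics/top0.png

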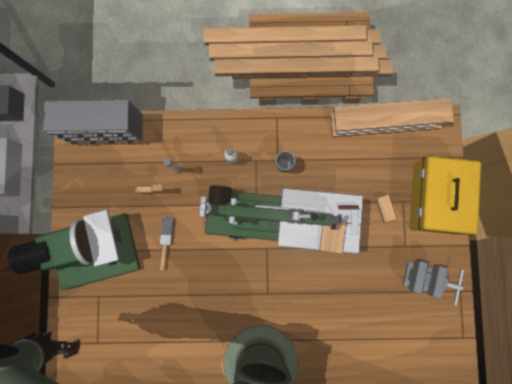

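The side view shows the saw with the screw's wing head near (237,213) and the lever ball near (290,135). In the top view the head is near (207,206) and the lever near (290–345,215). I'll enlarge both views.

Run:
```python
import cv2,numpy as np
a=cv2.imread("pics/side0.png")[120:300,195:345]; b=cv2.imread("pics/top0.png")[175:260,190:370]
cv2.imwrite("pics/c1.png",cv2.resize(a,None,fx=3.3,fy=3.3,interpolation=cv2.INTER_CUBIC))
cv2.imwrite("pics/c2.png",cv2.resize(b,None,fx=4.4,fy=4.4,interpolation=cv2.INTER_CUBIC))
```

```text
(no output)
```

View pics/c1.png

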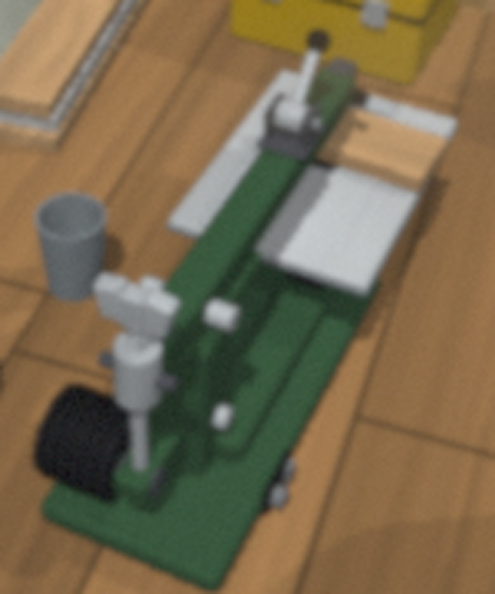

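View pics/c2.png

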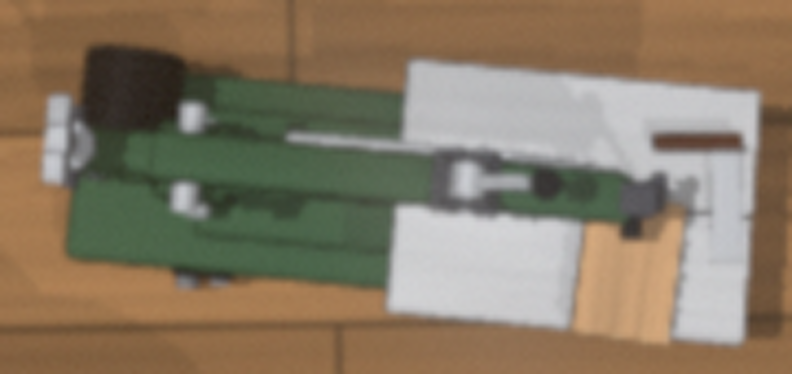

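The crops show the wing head at side (236.8,212.4) and top (203.2,206.8), with the wing lying roughly along world x. The ball is at side (291.4,132.1) and top (314.1,216.8).

```bash
cat > h.py <<'E'
import numpy as np
from scipy.spatial.transform import Rotation as R
from workcell import observe, grab_frame, bot
def ray(f,p):
    d=np.linalg.inv(f["mtx"])@[p[0],p[1],1]; d=R.from_euler("xyz",f["orientation"]).as_matrix()@d
    return np.array(f["xyz"]),d/np.linalg.norm(d)
def plane(f,p,z):
    o,d=ray(f,p); return o+d*(z-o[2])/d[2]
def tri(f,p,g,q):
    o,d=ray(f,p); u,v=ray(g,q); s=np.linalg.lstsq(np.c_[d,-v],u-o,rcond=None)[0]
    a,b=o+d*s[0],u+v*s[1]; return (a+b)/2,np.linalg.norm(a-b)
def proj(f,P):
    c=R.from_euler("xyz",f["orientation"]).as_matrix().T@(np.array(P)-f["xyz"]); c=f["mtx"]@c; return c[:2]/c[2]
E
python3 - <<'E'
from h import *
np.set_printoptions(precision=4,suppress=True)
s=grab_frame("side");t=grab_frame("top")
print("head",tri(s,(236.8,212.4),t,(203.2,206.8)))
k=tri(s,(291.4,132.1),t,(314.1,216.8));print("knob",k)
print("pivot",plane(t,(296.1,216.1),.262), plane(s,(195+291/3.3,120+115/3.3),.262))
C=lambda x,y:(190+x/4.4,175+y/4.4)
a,b=plane(t,C(60,95),.305),plane(t,C(57,185),.305);print("wing",a,b,b-a)
print("headtop",plane(t,(203.2,206.8),.305))
# arm sides / table edge corners (z .134)
q=[plane(t,C(*p),.134) for p in[(410,60),(758,92),(745,343),(388,308)]];print(q)
for i in range(4):
    d=q[(i+1)%4]-q[i];print(np.linalg.norm(d),np.degrees(np.arctan2(d[1],d[0])))
E
```

```text
head (array([0.559 , 0.1635, 0.2851]), np.float64(0.0023851589303498285))
knob (array([ 0.5217, -0.1752,  0.3063]), np.float64(0.0016443633284441346))
pivot [ 0.5278 -0.1244  0.262 ] [ 0.5261 -0.1192  0.262 ]
wing [0.5897 0.1592 0.305 ] [0.5274 0.1613 0.305 ] [-0.0623  0.0021  0.    ]
headtop [0.5585 0.1606 0.305 ]
[array([ 0.6315, -0.0922,  0.134 ]), array([ 0.6012, -0.3679,  0.134 ]), array([ 0.4039, -0.3494,  0.134 ]), array([ 0.4356, -0.0707,  0.134 ])]
0.27734912222010993 -96.27559043060825
0.19812992571359642 174.65722871282267
0.28053190219876456 83.51548208995027
0.19708072328761353 -6.262609839539778
```

Both points check out. The head is at (0.559, 0.162), the saw yaw is about -6.2°, and the pivot is at (0.528, -0.126). The ball is 68 mm from the pivot, at a lever angle of about 0.76. I'll move to above the ball.

```bash
python3 -m crank '{"linear":[[0.6,-0.4,0.68],[0.6,-0.4,0.68],[0.6,-0.4,0.68],[0.6,-0.4,0.68],[0.6,-0.4,0.68]],"delta_rot":[[0,0,-1],[0,0,-1],[0,0,-1],[0,0,-1],[0,0,-1]],"fingers":[1,1,1,1,1]}' 40
```

```text
clock: 0.7
position: [0.3116, 0.5028, 0.4199]
tool_rot: [3.141, -0.0, 2.355]
force: [0.8, 0.7, 0.8]
grip_width: 0.0856
finger_force: 0.0
```

```bash
python3 -m crank '{"linear":[[0.72,-0.68,0],[0.72,-0.68,0],[0.72,-0.68,0],[0.72,-0.68,0],[0.72,-0.68,0]],"delta_rot":[[0,0,-1],[0,0,-1],[0,0,-1],[0,0,-1],[0,0,-1]],"fingers":[1,1,1,1,1]}'
```

```text
clock: 1.2
position: [0.4918, 0.3323, 0.4184]
tool_rot: [3.141, 0.0, 1.831]
force: [0.2, 1.1, -0.0]
grip_width: 0.0857
finger_force: 0.0
```

```bash
python3 -m crank '{"linear":[[0.12,-0.98,0],[0.12,-0.98,0],[0.12,-0.98,0],[0.12,-0.98,0],[0.12,-0.98,0]],"delta_rot":[[0,0,-0.71],[0,0,-0.71],[0,0,-0.71],[0,0,-0.71],[0,0,-0.71]],"fingers":[1,1,1,1,1]}'
```

```text
clock: 1.7
position: [0.5203, 0.0868, 0.4184]
tool_rot: [3.141, -0.0, 1.462]
force: [1.9, 0.9, 0.1]
grip_width: 0.0853
finger_force: 0.0
```

```bash
python3 -m crank '{"linear":[[0,-1,0],[0,-1,0],[0,-1,0],[0,-1,0],[0,-1,0]],"delta_rot":[[0,0,0],[0,0,0],[0,0,0],[0,0,0],[0,0,0]],"fingers":[1,1,1,1,1]}'
python3 - <<'E'
from h import *
import cv2
o=observe();print(o["position"],o["qpos"])
s=grab_frame("side");t=grab_frame("top")
for n,f in(("s",s),("t",t)): print(n,proj(f,[.5217,-.1752,.3063]),proj(f,o["position"]))
a=cv2.resize(s["image"][80:210,220:350,::-1],None,fx=3,fy=3,interpolation=2);b=cv2.resize(t["image"][150:280,250:380,::-1],None,fx=3,fy=3,interpolation=2)
cv2.imwrite("pics/d1.png",np.hstack([a,b]))
E
```

```text
clock: 2.2
position: [0.5202, -0.1628, 0.4184]
tool_rot: [3.141, -0.0, 1.463]
force: [0.5, 1.1, -0.9]
grip_width: 0.0858
finger_force: 0.0
[ 0.52016741 -0.16280943  0.41843495] [-0.27766719  0.29279595  0.62847036  1.58649838 -0.17654448  1.31942714
  0.26703407]
s [291.1259915  132.05394482] [294.04476746  99.13146075]
t [314.17607134 217.06895925] [314.97963391 215.62408933]
```

View pics/d1.png

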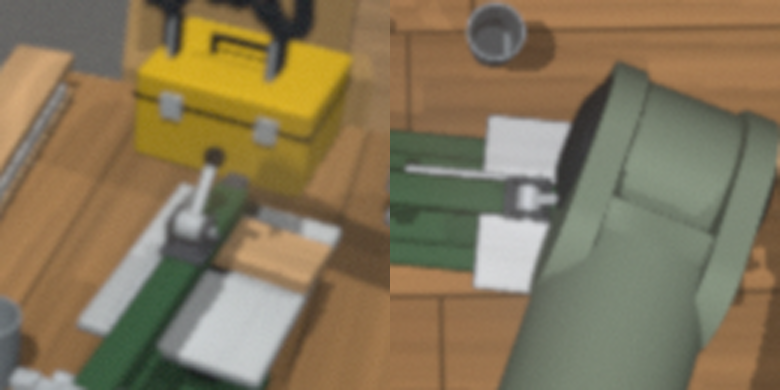

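```bash
python3 -m crank '{"linear":[[0.008,-0.052,-0.15],[0.008,-0.052,-0.3],[0.008,-0.052,-0.464],[0.008,-0.052,-0.464],[0.008,-0.052,-0.464]],"delta_rot":[[0,0,0],[0,0,0],[0,0,0],[0,0,0],[0,0,0]],"fingers":[1,1,1,1,-0.2]}' 40;  python3 -m crank '{"linear":[[0,0,0],[0,0,0],[0,0,0],[0,0,0],[0,0,0]],"delta_rot":[[0,0,0],[0,0,0],[0,0,0],[0,0,0],[0,0,0]],"fingers":[-1,-1,-1,-1,-1]}' 40
```

```text
clock: 2.8
position: [0.5228, -0.1741, 0.3032]
tool_rot: [-3.141, 0.0, 1.463]
force: [-0.6, 0.6, 1.2]
grip_width: 0.0732
finger_force: 0.0
clock: 3.3
position: [0.5226, -0.1744, 0.3029]
tool_rot: [3.141, 0.0, 1.463]
force: [-1.5, -3.4, 6.5]
grip_width: 0.0197
finger_force: 38.9
```

Gripped on the ball. Next I'll swing it along the arc about the pivot.

```bash
python3 -m crank '{"linear":[[0.0036,0.033,0.03],[0.0076,0.07,0.054],[0.0124,0.114,0.073],[0.0171,0.157,0.0836],[0.0219,0.2016,0.0872]],"delta_rot":[[0,0,0],[0,0,0],[0,0,0],[0,0,0],[0,0,0]],"fingers":[-1,-1,-1,-1,-1]}'; python3 -m crank '{"linear":[[0,0,0],[0,0,0]],"delta_rot":[[0,0,0],[0,0,0]],"fingers":[-1,-1]}'
python3 - <<'E'
from h import *
import cv2
s=grab_frame("side")
for P in([.5277,-.126,.329],[.5277,-.126,.259],observe()["position"]): print((proj(s,P)-[240,90])*6)
cv2.imwrite("pics/d2.png",cv2.resize(s["image"][90:180,240:340,::-1],None,fx=6,fy=6,interpolation=2))
E
```

```text
clock: 3.8
position: [0.5282, -0.1227, 0.3244]
tool_rot: [3.141, 0.0, 1.463]
force: [0.5, -5.2, -1.9]
grip_width: 0.0197
finger_force: 39.5
clock: 4.0
position: [0.5283, -0.1223, 0.3243]
tool_rot: [3.141, -0.001, 1.464]
force: [-1.5, 0.3, 6.7]
grip_width: 0.0197
finger_force: 40.1
[270.27876276 263.53403256]
[259.49786052 385.40603342]
[266.18812472 275.78379186]
```

View pics/d2.png

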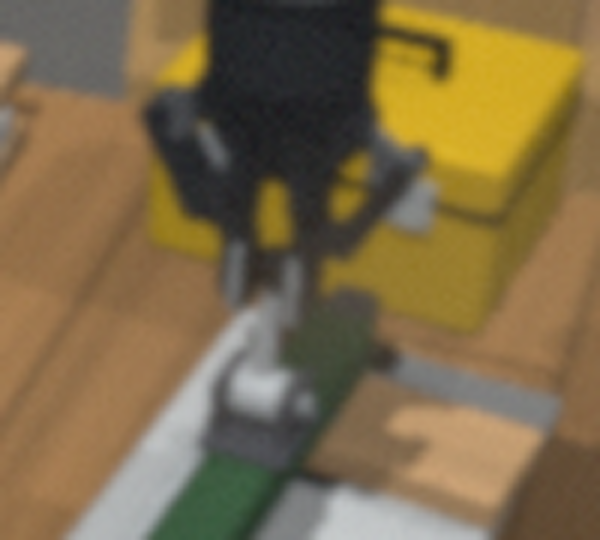

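The picture shows the ball between the pads at about (265,270) and the bar standing nearly upright above the pivot. I'll release, retreat, and check the angle with both cameras.

```bash
python3 -m crank '{"linear":[[0,0,0],[0,0,0],[0,0,0],[0,0,0],[0,0,0]],"delta_rot":[[0,0,0],[0,0,0],[0,0,0],[0,0,0],[0,0,0]],"fingers":[1,1,1,1,1]}'; python3 -m crank '{"linear":[[0,0,0.16],[0,0,0.36],[0,0,0.4],[0.04,0.2,0.4],[0.04,0.4,0.4]],"delta_rot":[[0,0,0],[0,0,0],[0,0,0],[0,0,0],[0,0,0]],"fingers":[1,1,1,1,1]}'; python3 -m crank '{"linear":[[0.02,0.2,0],[0.03,0.4,0],[0.04,0.6,0],[0.05,0.7,0],[0.06,0.73,0]],"delta_rot":[[0,0,0],[0,0,0],[0,0,0],[0,0,0],[0,0,0]],"fingers":[1,1,1,1,1]}'
python3 - <<'E'
from h import *
import cv2
s=grab_frame("side");t=grab_frame("top");o=[]
for f in(s,t):
    c=proj(f,[.5277,-.126,.329]);x,y=np.int32(c)-12
    g=cv2.cvtColor(f["image"],6)[y:y+24,x:x+24];print(c-[x,y])
    o.append(cv2.resize(f["image"][y-20:y+44,x-20:x+44,::-1],(380,380),interpolation=2)); print(x-20,y-20)
cv2.imwrite("pics/d3.png",np.hstack(o))
E
```

```text
clock: 4.55
position: [0.528, -0.1235, 0.324]
tool_rot: [-3.141, -0.0, 1.463]
force: [-0.2, 0.7, 0.6]
grip_width: 0.0855
finger_force: 0.0
clock: 5.05
position: [0.5385, -0.0241, 0.4244]
tool_rot: [3.141, -0.0, 1.46]
force: [1.5, 0.6, 0.1]
grip_width: 0.0853
finger_force: 0.0
clock: 5.55
position: [0.5527, 0.1615, 0.4234]
tool_rot: [-3.141, -0.0, 1.467]
force: [0.0, -1.0, 0.1]
grip_width: 0.0857
finger_force: 0.0
[12.04646046 12.92233876]
253 101
[12.49696141 12.93206817]
266 182
```

View pics/d3.png

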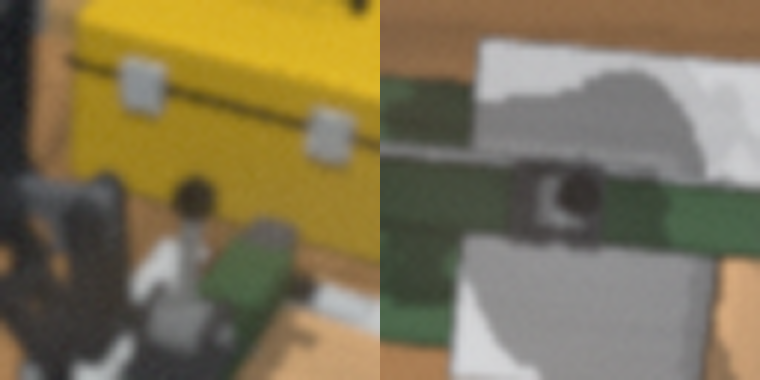

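Run:
```python
from h import *
np.set_printoptions(precision=4,suppress=True)
s=grab_frame("side");t=grab_frame("top")
print(tri(s,(285.5,134.3),t,(299.2,214.0)), plane(t,(299.2,214),.329),plane(s,(285.5,134.3),.329))
for z in(.24,.25,.259):print("bracket",plane(t,(295.8,215.7),z))
y=np.array([.108,.994]);print("from head", np.array([.559,.162])-.29*y)
# bracket dark-grey mask in top view
import cv2
im=t["image"].astype(int)[195:235,275:325];sat=im.max(2)-im.min(2);m=(sat<25)&(im.max(2)<95)
n,l,st,c=cv2.connectedComponentsWithStats(m.astype(np.uint8));print(st[1:],c[1:]+[275,195])
```

```text
(array([ 0.5288, -0.1288,  0.326 ]), np.float64(0.0036186912954953923)) [ 0.5304 -0.1282  0.329 ] [ 0.526  -0.1247  0.329 ]
bracket [ 0.5303 -0.1253  0.24  ]
bracket [ 0.5297 -0.1245  0.25  ]
bracket [ 0.5293 -0.1237  0.259 ]
from head [ 0.5277 -0.1263]
[[  0   1   7  11  74]
 [  0  14  50  25 562]] [[277.8784 200.9459]
 [294.4947 216.9181]]
```

The lever angle comes to 1.53–1.60 by two independent estimates, so it is upright. Next I'll turn the tool to the wing's yaw, about -2°, above the screw.

```bash
python3 -m crank '{"linear":[[0.01,0,-0.1],[0.02,0,-0.1],[0.025,0,-0.1],[0.025,0,-0.1],[0.025,0,-0.1]],"delta_rot":[[0,0,-1],[0,0,-1],[0,0,-1],[0,0,-1],[0,0,-1]],"fingers":[1,1,1,1,1]}';python3 -m crank '{"linear":[[0,0,0],[0,0,0],[0,0,0],[0,0,0],[0,0,0]],"delta_rot":[[0,0,-1],[0,0,-1],[0,0,-1],[0,0,-1],[0,0,-1]],"fingers":[1,1,1,1,1]}';python3 -m crank '{"linear":[[0,0,0],[0,0,0],[0,0,0],[0,0,0],[0,0,0]],"delta_rot":[[0,0,-0.87],[0,0,-0.87],[0,0,-0.87],[0,0,-0.87],[0,0,-0.87]],"fingers":[1,1,1,1,1]}'
python3 - <<'E'
from h import *
import cv2
np.set_printoptions(precision=4,suppress=True)
o=observe();print(o["position"],o["qpos"])
s=grab_frame("side");t=grab_frame("top")
print((proj(s,[.559,.162,.287])-[190,140])*6)
cv2.imwrite("pics/e1.png",cv2.resize(s["image"][140:240,190:300,::-1],None,fx=6,fy=6,interpolation=2))
E
```

```text
clock: 6.25
position: [0.5594, 0.1564, 0.3993]
tool_rot: [3.141, 0.0, 0.936]
force: [-0.5, 0.2, 0.3]
grip_width: 0.0855
finger_force: 0.0
clock: 6.75
position: [0.5593, 0.157, 0.3992]
tool_rot: [3.141, -0.0, 0.416]
force: [-0.2, -0.2, 0.3]
grip_width: 0.0853
finger_force: 0.0
clock: 7.25
position: [0.5593, 0.1576, 0.3991]
tool_rot: [3.142, 0.0, -0.034]
force: [0.3, 0.2, -0.3]
grip_width: 0.0858
finger_force: 0.0
[0.5593 0.1576 0.3991] [-0.9484  0.4333  0.8515  1.5358 -0.3318  1.3236 -1.6655]
[279.0589 428.02  ]
```

View pics/e1.png

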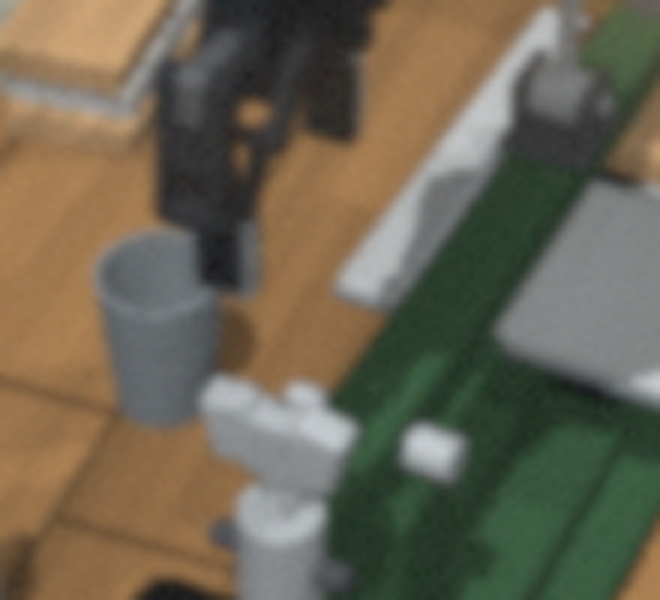

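The wing head sits clear below the open fingers. Its near face runs from about (215,440) to (335,495) along the bottom edge. I'll get the wing yaw from those edges.

Run:
```python
from h import *
import cv2
np.set_printoptions(precision=4,suppress=True)
s=grab_frame("side")
P=lambda x,y,z:plane(s,(190+x/6,140+y/6),z)
for a,b,z in(((212,438),(335,495),.271),((212,402),(335,452),.305),((205,385),(358,435),.305)):
    a,b=P(*a,z),P(*b,z);print(a,b,(a+b)/2,np.linalg.norm(b-a),np.degrees(np.arctan2(*(b-a)[[1,0]])))
```

```text
[0.5877 0.162  0.271 ] [0.5315 0.1735 0.271 ] [0.5596 0.1677 0.271 ] 0.05735668233634555 168.39919664228546
[0.5812 0.1744 0.305 ] [0.5282 0.1825 0.305 ] [0.5547 0.1785 0.305 ] 0.053580772561263576 171.22669853108633
[0.5873 0.1668 0.305 ] [0.5233 0.1713 0.305 ] [0.5553 0.1691 0.305 ] 0.06418137880181897 176.01954872532042
```

```bash
python3 -m crank '{"linear":[[-0.003,0.016,-0.1],[-0.003,0.016,-0.25],[-0.003,0.016,-0.4],[-0.003,0.016,-0.452],[-0.003,0.016,-0.452]],"delta_rot":[[0,0,-0.07],[0,0,-0.07],[0,0,-0.07],[0,0,-0.07],[0,0,-0.07]],"fingers":[1,1,1,1,1]}' 40; python3 -c "
from h import *
o=observe();print(o['force'],o['moment'],o['position'])"; python3 -m crank '{"linear":[[0,0,0],[0,0,0],[0,0,0],[0,0,0],[0,0,0]],"delta_rot":[[0,0,0],[0,0,0],[0,0,0],[0,0,0],[0,0,0]],"fingers":[-1,-1,-1,-1,-1]}' 40;python3 -c "
from h import *
o=observe();print(o['force'],o['moment'],o['position'])"
```

```text
clock: 7.9
position: [0.5582, 0.1618, 0.2853]
tool_rot: [3.141, 0.002, -0.075]
force: [0.9, 0.6, 0.7]
grip_width: 0.0856
finger_force: 0.0
[0.9442775  0.61980422 0.7478789 ] [ 0.00356529 -0.0075545  -0.03542058] [0.55817677 0.16175436 0.28533573]
clock: 8.4
position: [0.5588, 0.1647, 0.2867]
tool_rot: [-3.137, -0.001, -0.075]
force: [-2.6, -9.1, 6.2]
grip_width: 0.0155
finger_force: 43.4
[-2.60894972 -9.07587407  6.23026209] [-2.63245097  0.44674816 -0.02429822] [0.55878552 0.16470301 0.28674911]
```

```bash
python3 -m crank '{"linear":[[0,0,0],[0,0,0]],"delta_rot":[[0,0,0],[0,0,0]],"fingers":[-1,-1]}' 40;python3 -c "
from h import *
o=observe();print(o['force'],o['moment'],o['position'])"
```

```text
clock: 8.6
position: [0.5588, 0.1644, 0.2868]
tool_rot: [-3.138, -0.001, -0.074]
force: [-0.4, 13.7, 5.7]
grip_width: 0.0155
finger_force: 43.2
[-0.43879435 13.68457085  5.66695774] [2.4373667  0.18087682 0.01906243] [0.55876631 0.16444062 0.28678421]
```

The head is about 2.7 mm further +y than I estimated, and the compliant arm gave way to it. I'll centre the command, then turn backward in small steps while watching z and force.

```bash
echo 'from h import *
o=observe();print("F",o["force"].round(1),"P",(o["position"]*1e3).round(2),"yaw",np.degrees(o["tool_rot"][2]).round(2),"q7",o["qpos"][6].round(2),"w",round(o["grip_width"]*1e3,1),"t",o["clock"])' > st.py
python3 -m crank '{"linear":[[0.002,0.011,0],[0.002,0.011,0],[0.002,0.011,0]],"delta_rot":[[0,0,0],[0,0,0],[0,0,0]],"fingers":[-1,-1,-1]}' 40 >/dev/null;python3 st.py
python3 -m crank '{"linear":[[0,0,0],[0,0,0],[0,0,0]],"delta_rot":[[0,0,0.17],[0,0,0.33],[0,0,0.33]],"fingers":[-1,-1,-1]}' >/dev/null;python3 st.py
python3 -m crank '{"linear":[[0,0,0],[0,0,0],[0,0,0]],"delta_rot":[[0,0,0.17],[0,0,0.33],[0,0,0.33]],"fingers":[-1,-1,-1]}' >/dev/null;python3 st.py
```

```text
F [-6.8 -0.7  8.5] P [558.78 164.6  286.7 ] yaw -4.39 q7 -1.64 w 15.3 t 8.9
F [-6.2 -2.3  9.9] P [558.82 164.36 286.77] yaw 5.69 q7 -1.5 w 15.3 t 9.2
F [-6.5 -3.1 10.5] P [558.84 164.18 286.86] yaw 15.58 q7 -1.35 w 15.7 t 9.5
```

```bash
python3 -m crank '{"linear":[[0,0,0],[0,0,0],[0,0,0]],"delta_rot":[[0,0,0.17],[0,0,0.33],[0,0,0.33]],"fingers":[-1,-1,-1]}' >/dev/null;python3 st.py
python3 -m crank '{"linear":[[0,0,0],[0,0,0],[0,0,0]],"delta_rot":[[0,0,0.17],[0,0,0.33],[0,0,0.33]],"fingers":[-1,-1,-1]}' >/dev/null;python3 st.py
```

```text
F [-6.2 -3.4 13. ] P [558.95 163.97 286.97] yaw 25.46 q7 -1.2 w 15.6 t 9.8
F [-5.7 -3.7 11.3] P [559.04 163.78 287.  ] yaw 35.36 q7 -1.05 w 15.6 t 10.1
```

```bash
python3 -m crank '{"linear":[[0,0,0],[0,0,0],[0,0,0]],"delta_rot":[[0,0,0.17],[0,0,0.33],[0,0,0.33]],"fingers":[-1,-1,-1]}' >/dev/null;python3 st.py
python3 -m crank '{"linear":[[0,0,0],[0,0,0],[0,0,0]],"delta_rot":[[0,0,0.17],[0,0,0.33],[0,0,0.33]],"fingers":[-1,-1,-1]}' >/dev/null;python3 st.py
```

```text
F [-6.4 -6.4 13.3] P [559.23 163.59 287.15] yaw 45.24 q7 -0.91 w 15.1 t 10.4
F [-4.1 -6.5 12.4] P [559.36 163.46 287.17] yaw 55.14 q7 -0.76 w 15.6 t 10.7
```

```bash
python3 -m crank '{"linear":[[0,0,0],[0,0,0],[0,0,0]],"delta_rot":[[0,0,0.17],[0,0,0.33],[0,0,0.33]],"fingers":[-1,-1,-1]}' >/dev/null;python3 st.py
```

```text
F [-3.5 -6.5 13.1] P [559.63 163.35 287.32] yaw 65.03 q7 -0.6 w 15.3 t 11.0
```

```bash
python3 -m crank '{"linear":[[0,0,0],[0,0,0],[0,0,0]],"delta_rot":[[0,0,0.17],[0,0,0.33],[0,0,0.33]],"fingers":[-1,-1,-1]}' >/dev/null;python3 st.py
python3 -m crank '{"linear":[[0,0,0],[0,0,0],[0,0,0]],"delta_rot":[[0,0,0.17],[0,0,0.33],[0,0,0.33]],"fingers":[-1,-1,-1]}' >/dev/null;python3 st.py
```

```text
F [-1.9 -7.1 13.5] P [559.73 163.3  287.34] yaw 74.92 q7 -0.45 w 15.1 t 11.3
F [ 0.4 -8.2 14.5] P [559.95 163.25 287.47] yaw 84.82 q7 -0.3 w 15.5 t 11.6
```

```bash
python3 -m crank '{"linear":[[0,0,0],[0,0,0],[0,0,0]],"delta_rot":[[0,0,0.17],[0,0,0.33],[0,0,0.33]],"fingers":[-1,-1,-1]}' >/dev/null;python3 st.py
```

```text
F [ 1.1 -8.1 13.7] P [560.15 163.24 287.54] yaw 94.71 q7 -0.15 w 15.6 t 11.9
```

```bash
python3 -m crank '{"linear":[[0,0,0],[0,0,0],[0,0,0]],"delta_rot":[[0,0,0.17],[0,0,0.33],[0,0,0.33]],"fingers":[-1,-1,-1]}' >/dev/null;python3 st.py
python3 -m crank '{"linear":[[0,0,0],[0,0,0],[0,0,0]],"delta_rot":[[0,0,0.17],[0,0,0.33],[0,0,0.33]],"fingers":[-1,-1,-1]}' >/dev/null;python3 st.py
```

```text
F [ 9.2 -6.  -0.3] P [560.34 163.27 286.84] yaw 104.62 q7 0.01 w 15.5 t 12.2
F [ 9.1 -5.8 -1.7] P [560.59 163.35 286.68] yaw 114.51 q7 0.16 w 15.1 t 12.5
```

```bash
python3 -m crank '{"linear":[[0,0,0],[0,0,0],[0,0,0]],"delta_rot":[[0,0,0.17],[0,0,0.33],[0,0,0.33]],"fingers":[-1,-1,-1]}' >/dev/null;python3 st.py
```

```text
F [11.  -5.4 -1.5] P [560.78 163.46 286.74] yaw 124.42 q7 0.31 w 15.5 t 12.8
```

The drop came between yaw 94.7° and 104.6°, where Fz fell from 14 N to about -1 N. The hand now holds the screw's weight, so I'll follow it down and watch for support.

```bash
python3 -m crank '{"linear":[[0.005,-0.002,-0.004],[0.005,-0.002,-0.008],[0.005,-0.002,-0.008]],"delta_rot":[[0,0,0],[0,0,0],[0,0,0]],"fingers":[-1,-1,-1]}' >/dev/null;python3 st.py
python3 -m crank '{"linear":[[0,0,-0.003],[0,0,-0.003]],"delta_rot":[[0,0,0],[0,0,0]],"fingers":[-1,-1]}' >/dev/null;python3 st.py
python3 -m crank '{"linear":[[0,0,-0.003],[0,0,-0.003]],"delta_rot":[[0,0,0],[0,0,0]],"fingers":[-1,-1]}' >/dev/null;python3 st.py
python3 -m crank '{"linear":[[0,0,-0.003],[0,0,-0.003]],"delta_rot":[[0,0,0],[0,0,0]],"fingers":[-1,-1]}' >/dev/null;python3 st.py
```

```text
F [ 4.3 -4.8  1.2] P [560.85 163.46 284.34] yaw 124.27 q7 0.31 w 15.1 t 13.1
F [ 2.4 -5.7  8. ] P [560.86 163.46 284.11] yaw 124.27 q7 0.31 w 15.5 t 13.3
F [-1.8 -6.6 16.4] P [560.88 163.49 283.9 ] yaw 124.27 q7 0.31 w 15.0 t 13.5
F [-5.6 -6.7 25.1] P [560.9  163.47 283.76] yaw 124.26 q7 0.31 w 15.2 t 13.7
```

The screw seated at z ≈ 284.3, so the drop is confirmed. I overshot backward by about 20°, and I'll add that to the forward turn. I'll ease the push and turn forward, sinking 4 mm per turn.

```bash
python3 -m crank '{"linear":[[0.002,0,0.006],[0.002,0,0.0055],[0.002,0,0.005],[0.002,0,0.0047],[0.002,0,0.0047]],"delta_rot":[[0,0,-0.25],[0,0,-0.5],[0,0,-0.75],[0,0,-1],[0,0,-1]],"fingers":[-1,-1,-1,-1,-1]}' >/dev/null;python3 st.py
python3 -m crank '{"linear":[[0,0,-0.0003],[0,0,-0.0006],[0,0,-0.001],[0,0,-0.0013],[0,0,-0.0013]],"delta_rot":[[0,0,-0.25],[0,0,-0.5],[0,0,-0.75],[0,0,-1],[0,0,-1]],"fingers":[-1,-1,-1,-1,-1]}' >/dev/null;python3 st.py
```

```text
F [-7.7 -7.4 13.2] P [560.31 163.22 283.59] yaw 93.97 q7 -0.16 w 15.3 t 14.2
F [-15.3  -7.1  16.4] P [559.7  163.34 283.27] yaw 63.98 q7 -0.62 w 15.5 t 14.7
```

```bash
python3 -m crank '{"linear":[[-0.002,-0.001,0],[-0.004,-0.002,0],[-0.006,-0.003,0],[-0.006,-0.004,0],[-0.006,-0.004,0]],"delta_rot":[[0,0,-0.25],[0,0,-0.5],[0,0,-0.75],[0,0,-1],[0,0,-1]],"fingers":[-1,-1,-1,-1,-1]}' >/dev/null;python3 st.py
python3 -m crank '{"linear":[[0,0,-0.0003],[0,0,-0.0006],[0,0,-0.001],[0,0,-0.0013],[0,0,-0.0013]],"delta_rot":[[0,0,-0.25],[0,0,-0.5],[0,0,-0.75],[0,0,-1],[0,0,-1]],"fingers":[-1,-1,-1,-1,-1]}' >/dev/null;python3 st.py
```

```text
F [-4.7  0.4  7.8] P [559.04 163.7  283.11] yaw 34.05 q7 -1.07 w 15.7 t 15.2
F [-5.6  3.1  9.9] P [558.79 164.34 282.68] yaw 4.09 q7 -1.52 w 15.2 t 15.7
```

```bash
python3 -m crank '{"linear":[[0,0,0],[0,0,0],[0,0,0],[0,0,0],[0,0,0]],"delta_rot":[[0,0,0],[0,0,0],[0,0,0],[0,0,0],[0,0,0]],"fingers":[1,1,1,1,1]}' >/dev/null;python3 st.py
```

```text
F [ 0.9 -0.   0. ] P [559.32 163.12 282.35] yaw 4.31 q7 -1.51 w 84.9 t 16.2
```

```bash
python3 -m crank '{"linear":[[0.003,0.0055,0],[0.003,0.0055,0],[0.003,0.0055,0],[0.003,0.0055,0]],"delta_rot":[[0,0,1],[0,0,1],[0,0,1],[0,0,1]],"fingers":[1,1,1,1]}' >/dev/null;python3 st.py
python3 -m crank '{"linear":[[0,0,0],[0,0,0],[0,0,0],[0,0,0]],"delta_rot":[[0,0,1],[0,0,1],[0,0,1],[0,0,1]],"fingers":[1,1,1,1]}' >/dev/null
python3 -m crank '{"linear":[[0,0,0],[0,0,0],[0,0,0],[0,0,0]],"delta_rot":[[0,0,1],[0,0,1],[0,0,1],[0,0,1]],"fingers":[1,1,1,1]}' >/dev/null
python3 -m crank '{"linear":[[0,0,0],[0,0,0],[0,0,0],[0,0,0]],"delta_rot":[[0,0,1],[0,0,1],[0,0,1],[0,0,1]],"fingers":[1,1,1,1]}' >/dev/null
python3 -m crank '{"linear":[[0,0,0],[0,0,0],[0,0,0],[0,0,0]],"delta_rot":[[0,0,1],[0,0,1],[0,0,1],[0,0,1]],"fingers":[1,1,1,1]}' >/dev/null;python3 st.py
python3 -m crank '{"linear":[[0,0,0],[0,0,0],[0,0,0],[0,0,0],[0,0,0]],"delta_rot":[[0,0,1],[0,0,1],[0,0,1],[0,0,1],[0,0,1]],"fingers":[1,1,1,1,1]}' >/dev/null;python3 st.py
```

```text
F [-0.1 -0.  -0.8] P [560.08 164.45 282.45] yaw 34.65 q7 -1.06 w 85.3 t 16.6
F [ 0.3 -0.6 -0.4] P [560.11 164.33 282.38] yaw 154.64 q7 0.79 w 85.5 t 18.2
F [-0.1  0.1  0.1] P [560.1  164.31 282.34] yaw -175.64 q7 1.25 w 85.6 t 18.7
```

Now at yaw 184.4°, and centred. I'll grip and turn forward 180°.

```bash
python3 -m crank '{"linear":[[0,0,0],[0,0,0],[0,0,0],[0,0,0],[0,0,0]],"delta_rot":[[0,0,0],[0,0,0],[0,0,0],[0,0,0],[0,0,0]],"fingers":[-1,-1,-1,-1,-1]}' 40 >/dev/null;python3 st.py
python3 -m crank '{"linear":[[0,0,-0.0003],[0,0,-0.0006],[0,0,-0.001],[0,0,-0.0013],[0,0,-0.0013]],"delta_rot":[[0,0,-0.25],[0,0,-0.5],[0,0,-0.75],[0,0,-1],[0,0,-1]],"fingers":[-1,-1,-1,-1,-1]}' >/dev/null;python3 st.py
python3 -m crank '{"linear":[[0,0,-0.0003],[0,0,-0.0006],[0,0,-0.001],[0,0,-0.0013],[0,0,-0.0013]],"delta_rot":[[0,0,-0.25],[0,0,-0.5],[0,0,-0.75],[0,0,-1],[0,0,-1]],"fingers":[-1,-1,-1,-1,-1]}' >/dev/null;python3 st.py
```

```text
F [-1.   0.2  1.4] P [560.05 164.51 282.4 ] yaw -175.71 q7 1.25 w 15.2 t 19.2
F [-0.7 -1.1  1.8] P [560.04 164.6  282.12] yaw 154.16 q7 0.78 w 15.5 t 19.7
F [-0.8 -1.9  1.9] P [560.07 164.6  281.76] yaw 124.38 q7 0.31 w 15.3 t 20.2
```

Well centred, forces are small, and it sinks as expected.

```bash
python3 -m crank '{"linear":[[0,0,-0.0003],[0,0,-0.0006],[0,0,-0.001],[0,0,-0.0013],[0,0,-0.0013]],"delta_rot":[[0,0,-0.25],[0,0,-0.5],[0,0,-0.75],[0,0,-1],[0,0,-1]],"fingers":[-1,-1,-1,-1,-1]}' >/dev/null;python3 st.py
python3 -m crank '{"linear":[[0,0,-0.0003],[0,0,-0.0006],[0,0,-0.001],[0,0,-0.0013],[0,0,-0.0013]],"delta_rot":[[0,0,-0.25],[0,0,-0.5],[0,0,-0.75],[0,0,-1],[0,0,-1]],"fingers":[-1,-1,-1,-1,-1]}' >/dev/null;python3 st.py
python3 -m crank '{"linear":[[0,0,-0.0003],[0,0,-0.0006],[0,0,-0.001],[0,0,-0.0013],[0,0,-0.0013]],"delta_rot":[[0,0,-0.25],[0,0,-0.5],[0,0,-0.75],[0,0,-1],[0,0,-1]],"fingers":[-1,-1,-1,-1,-1]}' >/dev/null;python3 st.py
python3 -m crank '{"linear":[[0,0,-0.0003],[0,0,-0.0006],[0,0,-0.001],[0,0,-0.0013],[0,0,-0.0013]],"delta_rot":[[0,0,-0.25],[0,0,-0.5],[0,0,-0.75],[0,0,-1],[0,0,-1]],"fingers":[-1,-1,-1,-1,-1]}' >/dev/null;python3 st.py
```

```text
F [ 0.4 -0.6  2.5] P [560.09 164.59 281.41] yaw 94.52 q7 -0.15 w 15.1 t 20.7
F [ 0.2 -1.3  2.9] P [560.1  164.62 281.06] yaw 64.6 q7 -0.61 w 15.5 t 21.2
F [ 0.5 -0.6  3.6] P [560.13 164.6  280.69] yaw 34.65 q7 -1.07 w 15.4 t 21.7
F [ 1.1 -1.4  3.1] P [560.16 164.53 280.32] yaw 4.68 q7 -1.51 w 15.7 t 22.2
```

The forward total is 300° from where it seated. One more regrip, then about 78° to finish.

```bash
python3 -m crank '{"linear":[[0,0,0],[0,0,0],[0,0,0],[0,0,0],[0,0,0]],"delta_rot":[[0,0,0],[0,0,0],[0,0,0],[0,0,0],[0,0,0]],"fingers":[1,1,1,1,1]}' >/dev/null;python3 st.py
python3 -m crank '{"linear":[[0,0,0],[0,0,0],[0,0,0],[0,0,0]],"delta_rot":[[0,0,1],[0,0,1],[0,0,1],[0,0,1]],"fingers":[1,1,1,1]}' >/dev/null
python3 -m crank '{"linear":[[0,0,0],[0,0,0],[0,0,0],[0,0,0]],"delta_rot":[[0,0,1],[0,0,1],[0,0,1],[0,0,1]],"fingers":[1,1,1,1]}' >/dev/null
python3 -m crank '{"linear":[[0,0,0],[0,0,0],[0,0,0],[0,0,0]],"delta_rot":[[0,0,1],[0,0,1],[0,0,1],[0,0,1]],"fingers":[1,1,1,1]}' >/dev/null
python3 -m crank '{"linear":[[0,0,0],[0,0,0],[0,0,0],[0,0,0]],"delta_rot":[[0,0,1],[0,0,1],[0,0,1],[0,0,1]],"fingers":[1,1,1,1]}' >/dev/null
python3 -m crank '{"linear":[[0,0,0],[0,0,0],[0,0,0],[0,0,0]],"delta_rot":[[0,0,1],[0,0,1],[0,0,1],[0,0,1]],"fingers":[1,1,1,1]}' >/dev/null
python3 -m crank '{"linear":[[0,0,0],[0,0,0],[0,0,0],[0,0,0],[0,0,0]],"delta_rot":[[0,0,1],[0,0,1],[0,0,1],[0,0,1],[0,0,1]],"fingers":[1,1,1,1,1]}' >/dev/null;python3 st.py
```

```text
F [ 0.2 -0.3 -0.1] P [560.03 164.54 280.41] yaw 4.37 q7 -1.51 w 84.8 t 22.7
F [ 0.2 -0.1 -0.4] P [560.08 164.38 280.41] yaw -175.59 q7 1.25 w 85.5 t 25.2
```

```bash
python3 -m crank '{"linear":[[0,0,0],[0,0,0],[0,0,0],[0,0,0],[0,0,0]],"delta_rot":[[0,0,0],[0,0,0],[0,0,0],[0,0,0],[0,0,0]],"fingers":[-1,-1,-1,-1,-1]}' 40 >/dev/null;python3 st.py
python3 -m crank '{"linear":[[0,0,-0.0003],[0,0,-0.0006],[0,0,-0.001],[0,0,-0.0013],[0,0,-0.0013]],"delta_rot":[[0,0,-0.25],[0,0,-0.5],[0,0,-0.75],[0,0,-1],[0,0,-1]],"fingers":[-1,-1,-1,-1,-1]}' >/dev/null;python3 st.py
python3 -m crank '{"linear":[[0,0,-0.0003],[0,0,-0.0006],[0,0,-0.001],[0,0,-0.0013],[0,0,-0.0013]],"delta_rot":[[0,0,-0.25],[0,0,-0.5],[0,0,-0.75],[0,0,-1],[0,0,-1]],"fingers":[-1,-1,-1,-1,-1]}' >/dev/null;python3 st.py
```

```text
F [-1.   1.5  2.3] P [560.04 164.47 280.4 ] yaw -175.71 q7 1.25 w 15.4 t 25.7
F [-0.1 -0.6  1.5] P [560.02 164.59 280.15] yaw 154.16 q7 0.77 w 15.4 t 26.2
F [ 1.3 -1.3  1.1] P [560.08 164.61 279.81] yaw 124.39 q7 0.31 w 15.6 t 26.7
```

```bash
python3 -m crank '{"linear":[[0,0,-0.0003],[0,0,-0.0006],[0,0,-0.0007],[0,0,-0.0007],[0,0,-0.0007]],"delta_rot":[[0,0,-0.2],[0,0,-0.4],[0,0,-0.57],[0,0,-0.57],[0,0,-0.57]],"fingers":[-1,-1,-1,-1,-1]}' >/dev/null;python3 st.py
python3 -m crank '{"linear":[[0,0,0],[0,0,0],[0,0,0],[0,0,0],[0,0,0]],"delta_rot":[[0,0,0],[0,0,0],[0,0,0],[0,0,0],[0,0,0]],"fingers":[-1,-1,-1,-1,-1]}' >/dev/null;python3 st.py
python3 - <<'E'
from h import *
import cv2
s=grab_frame("side")
cv2.imwrite("pics/f1.png",cv2.resize(s["image"][100:260,190:340,::-1],None,fx=3.7,fy=3.7,interpolation=2))
E
```

```text
F [-0.2  1.4  1.2] P [560.08 164.56 279.59] yaw 107.58 q7 0.05 w 15.4 t 27.2
F [0.3 0.1 1.9] P [560.07 164.59 279.6 ] yaw 107.24 q7 0.04 w 15.5 t 27.7
```

View pics/f1.png

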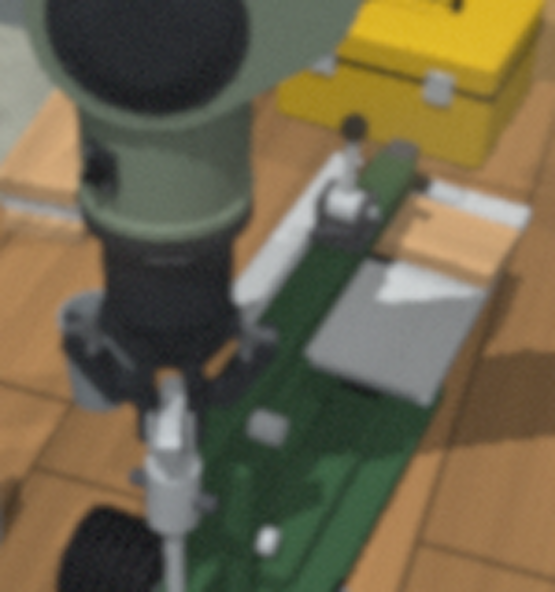

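The picture shows the lever still upright, with the ball at (353,128), and the wing head gripped low over the boss at (172,420). The pencil pot, the blank and the clear part of the table are undisturbed. I'm handing it in.

```bash
python3 -c "
from workcell import bot
print(bot.job_done())"
```

```text
the job is handed in; nothing more can be done
None
```

I handed the job in at about 28 s, with the lever upright and released and the wing head still gripped: I backed the screw off until it dropped one pitch (overshooting by about 20–30°), then turned it forward about 377° from where it caught, roughly one full turn from the drop.

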